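# Feel for the clear socket and mount the statuette

### The job

Take the plaster statuette from the drying rack and mount it by its pin in the painting block, pressed fully home so that its foot sits flush on the block. Only one of the four plugged sockets is clear, the others still have a broken pin end hidden under the plug, so feel each one slowly and gently with the statuette's pin (plaster chips: never press harder than about 20 N or knock it) and move on when it stops short. Let go of it, standing upright, and leave the urn and the other things where they are.

Things in the scene. Friction and masses are not known exactly. Their poses are not given: they have to be found in the camera images.
- statuette: Plain white plaster statuette of a standing draped figure, the only one with a round head; about 0.2 kg, 88 mm tall above the pin. Origin: centre of the underside of its round foot (38 mm wide, 8 mm thick), z up, front to -x. A wooden pin hangs below the foot. It starts upright, foot on the drying rack, pin loose in one of the rack's two holes.
- robe (a point): Grip point of the statuette, on its axis 48 mm above its origin. Here the robe is an upright block, 8 to 64 mm above the origin: 34 mm wide along the statuette's y, with flat sides to grip from above, and 30 mm thick along its x (pleats and folded arms stand up to 8 mm proud of front and back). The head above it ends 40 mm above this point.
- pin_tip (a point): Lower end of the statuette's pin, 40 mm below the statuette's origin. The pin is round, 16 mm in diameter, narrowing to 10 mm over its last 5 mm. The stops are hard: meeting one at 18 mm/s knocks the pin with some 30 N, so feel downwards at 15 mm/s or slower.
- block: Painting block: fixed wooden block, 170 x 170 mm, 72 mm high, four sockets in a square, 84 mm apart. Origin: centre of its underside, x and y along its sides, z up. One socket (any of the four) is clear: there the pin pushes the plug down until the statuette's foot meets the block's top. A pin that misses the mouth leaves the foot about 40 mm high.
- rack: Drying rack: fixed wooden board 80 x 190 mm, 50 mm high. Origin: centre of its underside; x across it, y along its length, z up. Two holes of 23 mm diameter, 46 mm deep, on its centre line 46 mm either side of the middle.
- urn: Bystander: small round white plaster urn without a head, 42 mm wide, 56 mm tall above its foot, on an equal pin in the other hole of the rack. Origin: centre of the underside of its foot.
- socket0 (a point): Centre of the mouth of the block's socket at its -x, +y corner, level with the block's top. All sockets are round holes of 19 mm diameter, 56 mm deep, with a sharp-edged mouth.
- socket1 (a point): Centre of the mouth of the block's socket at its +x, +y corner, level with the block's top. In each socket sits a round steel dust plug, 6 mm thick, its top 4 mm below the mouth. It is stiff, slides down when pushed with about 4 N, and stays where it is left (no spring).
- socket2 (a point): Centre of the mouth of the block's socket at its -x, -y corner, level with the block's top. In three of the four sockets the broken end of an old pin, 20 to 32 mm long, lies unseen on the floor under the plug: there the plug stops hard while the statuette's foot still stands 10 to 22 mm off the block.
- socket3 (a point): Centre of the mouth of the block's socket at its +x, -y corner, level with the block's top. Same as the others.
- paint_jar: Bystander: white jar, 52 mm wide, 60 mm tall, origin at its underside.
- glue_jar: Bystander: amber jar, 60 mm wide, 55 mm tall, origin at its underside.
- dish: Bystander: white dish, 90 mm wide, 22 mm tall, origin at its underside.
- brush: Bystander: brush lying on the table.
- cast_block: Bystander: plaster offcut 70 x 50 x 30 mm, origin at its underside.
- water_cup: Bystander: blue cup, 68 mm wide, 75 mm tall, origin at its underside.
- scraper: Bystander: flat scraper lying on the table.
Things that resemble listed ones, but are neither listed nor needed, are in the scene too. What is shaped like the statuette but purple or red is not meant.

How it is judged:
On the way:
1. the statuette is lifted clear of the drying rack (z of pin_tip in the frame of rack above 0.055 m), for 0.1 s.
At the end, for the whole second after the job is handed in: The statuette's pin is fully in a socket of the painting block (foot centre within 4 mm of the socket's centre, underside of the foot within 2.5 mm of the block's top), upright within 0.06 rad, at rest and released (z of statuette in the frame of block below 0.0745 m and angle between statuette's own z axis and vertical below 0.06 rad and (horizontal distance between statuette and socket0 below 0.004 m or horizontal distance between statuette and socket1 below 0.004 m or horizontal distance between statuette and socket2 below 0.004 m or horizontal distance between statuette and socket3 below 0.004 m) and linear speed of statuette below 0.02 m/s and contact force between the fingers and statuette below 0.1 N); the robot touches nothing.
It fails at once if the statuette is pressed against the block or its plugs with more than 45 N, even for a moment (contact force between statuette and block above 45 N).
It fails at once if the urn is moved more than 20 mm or tipped (distance of urn from where it was at the start of the episode above 0.02 m or angle between urn's own z axis and vertical above 0.4 rad).
It fails at once if another thing on the table is moved more than 30 mm (distance of any of paint_jar, glue_jar, dish, brush, cast_block, water_cup, scraper from where it was at the start of the episode above 0.03 m).
It also fails if it takes over 64 s, if anything falls off the work surface, if the arm or the gripper's body presses on something with over 40 N, if the wrist force passes 120 N, or if a joint passes its speed limit or range.

### The arm

A 7-joint arm with a two-finger parallel gripper is mounted at the origin on the work surface. World frame = base frame: x ahead of the robot, y to its left, z up, the work surface at z = 0. Lengths are in m, angles in rad, forces in N, time in s.
With the tool pointing down it reaches from about 0.425 to 0.825 m from the base axis. Payload 3.6 kg.
Tool frame: the origin (TCP) lies at the very end of the fingers, on their centre line; the grasp point (between the pads) lies 19 mm behind it; z points along the fingers, y is the line along which they close (so a half turn about z gives the same grasp; the last joint's range is limited). The gripper opens to 85 mm and grips with 20 to 120 N. Pads are 22 mm wide; open, the fingers measure 114 mm over their backs; the gripper's body (76 mm by 85 mm) begins 54 mm behind the grasp point. The pads swing forward as they close: fully open they stand 13 mm farther back than shut.
Start: joints at [-0.026, 0.615, -0.013, 1.423, 0.008, 1.103, -0.04], TCP at [0.65, 0, 0.205] pointing down, gripper open.
Joint ranges: [-3.12, 3.12], [-0.3, 2.06], [-1.34, 1.32], [0.26, 2.42], [-1.36, 4.5], [0.01, 1.98], [-2.84, 2.84]. Speed limits (rad/s): [2.79, 2.79, 3.14, 3.14, 3.14, 3.14, 3.14].

### API

Orientations are given as a unit quaternion [w, x, y, z].
In Python, from plant import robot gives the robot as it stands.
- The arm moves only by the tool apply_moves, never from a script. Its argument "rows" is one flat list of numbers, 7 for each row, row after row: the shift along the tool's x, y, z as a fraction of full scale, then the turn, a rotation vector about the tool's x, y, z as a fraction of full scale, then the opening, from 0 (shut) to 1 (fully open). A call has 1 to 12 rows; each row shifts and turns the commanded pose from where the row before left it, along the tool's axes as they then stand; what a row does not reach is not made up. Full scale, the value 1, is 10 cm for a shift and pi rad for a turn. A row lasts 1/12 s, in which the tool goes at most 41.7 mm and 7.16 degrees, less where a joint would pass 70% of its speed; a pose out of reach is approached as far as the arm can. A call with a number of a shift or a turn outside -1 to 1 is refused whole. A call with a gripper value outside its range is refused whole. The fingers move at their own pace and stop on an object; "squeeze" is the grip in N (left out, the last holds). Time passes only in rows, so rows that do not move let the fingers close. It gives the time, the measured TCP pose, the force, the opening and the grip force at its end, in the units of the state.
- robot.read_state(): the state, without advancing time (a new reading comes with each control period).
- robot.capture(name): name is "scene" or "side" or "wrist"; returns a dict with "color" (480x640x3 uint8, blue, green, red), "camera_matrix" (3x3 intrinsics, pixels), "position" and "rotation" of the camera in the world. Camera axes: x right, y down, z forward; pixel columns grow to the right and rows downward; lengths in m; the calibration is good to about 2 mm. A picture is of the moment at which its call begins. There is no depth.
- robot.hand_in(): hands the job in; it is judged then, once.
Trained networks look in a picture, given as the dict that the camera call returned (one of the last four; its "shot" number tells which), for a name from the list of things; names that differ only in an ending like _2 or _b are one class to them, and where a whole thing is asked for, a point or a joint stands for the part that bears it (a point fixed in the world has none). Each returns a list of dicts, best first, with "confidence" (0 to 1); they miss things now and then, are a little off and sometimes report something else, mostly with a low value. They report only what shows in the picture. A call takes as long as a camera call. They do not tell look-alikes from the thing itself.
- robot.look_for(picture, thing): "rect" ([left, top, width, height] in pixels, round what is visible of it).
The state is a dict: "t": time; "joint_pos": joint angles; "qvel": joint speeds; "tau": joint torques, N m; "position": TCP position; "tool_rot": TCP orientation; "wrist_force": force on the tool from outside, world axes, zero at the start; "ft_torque": the same for the moment, N m; "opening": finger opening in m; "gripper_force": force on a finger pad.
Only numpy, scipy, OpenCV 4.12 (cv2) and the standard library are available. Lean on these libraries where they do the work, as an engineer would, in place of code of your own. Each camera call takes 0.05 s, during which the arm holds its last target. There are 200 camera calls.

## Working session

There is one attempt and no reset: what is moved stays moved. The work goes in short steps, Python scripts to look and compute and a tool call to move; the robot and the scene stay as the last step left them, time stands still between calls to the robot, and variables do not carry over. Pictures are saved under pics/ and viewed, at most 10 in all, crops included, and the job is handed in when it is done.

Besides the shell and the picture viewer there is one more tool, called after "Call:" in YAML: its name, and indented under it one key for each argument. apply_moves: Moves the arm, as the interface text tells. Its arguments: {"type":"object","properties":{"rows":{"type":"array","items":{"type":"number","minimum":-1,"maximum":1}},"squeeze":{"type":"number"}},"required":["rows"]}

```bash
mkdir -p pics; python3 - <<'E'
from plant import robot
import cv2,numpy as np,pickle
s=robot.read_state();print(s['t'],s['position'],s['tool_rot'],s['opening'])
ims=[]
for n in ['scene','side','wrist']:
    p=robot.capture(n);cv2.imwrite(f'pics/{n}0.png',p['color']);pickle.dump(p,open(f'{n}0.pkl','wb'))
    print(n,p['position'],np.round(p['rotation'],3).tolist(),p['camera_matrix'][0])
    for th in ['statuette','block','rack','urn']:
        print(th,[(np.round(d['rect']).tolist(),round(d['confidence'],2)) for d in robot.look_for(p,th)][:4])
E
```

```text
0.0 [ 6.49153860e-01 -7.19500880e-06  2.04208617e-01] [-0.00090684  0.70708797  0.70712437 -0.00094713] 0.08549927431985282
scene [ 1.28006614 -0.34853119  0.65487437] [-0.385, 0.749, 0.481, -0.244] [460.46266011   0.         320.43072308]
statuette [([170.0, 277.0, 30.0, 54.0], 0.93), ([163.0, 240.0, 26.0, 40.0], 0.91), ([130.0, 224.0, 21.0, 51.0], 0.78), ([170.0, 213.0, 20.0, 46.0], 0.65)]
block [([350.0, 195.0, 104.0, 76.0], 0.76)]
rack [([150.0, 247.0, 105.0, 65.0], 0.97), ([211.0, 238.0, 24.0, 29.0], 0.43)]
urn [([211.0, 238.0, 22.0, 29.0], 0.85), ([162.0, 241.0, 26.0, 41.0], 0.56)]
side [0.00828878 0.83910524 0.70224565] [0.14, -0.251, 0.835, -0.469] [569.13347692   0.         308.17496427]
statuette [([390.0, 171.0, 20.0, 34.0], 0.84), ([438.0, 172.0, 19.0, 28.0], 0.7), ([353.0, 158.0, 18.0, 51.0], 0.67), ([430.0, 190.0, 22.0, 52.0], 0.65)]
block [([186.0, 261.0, 131.0, 109.0], 0.8), ([212.0, 354.0, 43.0, 67.0], 0.7), ([390.0, 168.0, 18.0, 35.0], 0.47)]
rack [([351.0, 196.0, 69.0, 52.0], 0.84)]
urn [([373.0, 193.0, 17.0, 28.0], 0.86), ([262.0, 201.0, 26.0, 27.0], 0.7), ([392.0, 165.0, 16.0, 39.0], 0.46)]
wrist [0.64957122 0.07506556 0.3724707 ] [0.148, 0.989, -0.0, 0.0] [428.91541294   0.         317.13084372]
statuette []
block [([24.0, 0.0, 276.0, 57.0], 0.65), ([377.0, 26.0, 86.0, 71.0], 0.46), ([394.0, 391.0, 67.0, 78.0], 0.34)]
rack [([171.0, 358.0, 47.0, 110.0], 0.67)]
urn [([168.0, 356.0, 52.0, 112.0], 0.52)]
```

View pics/scene0.png

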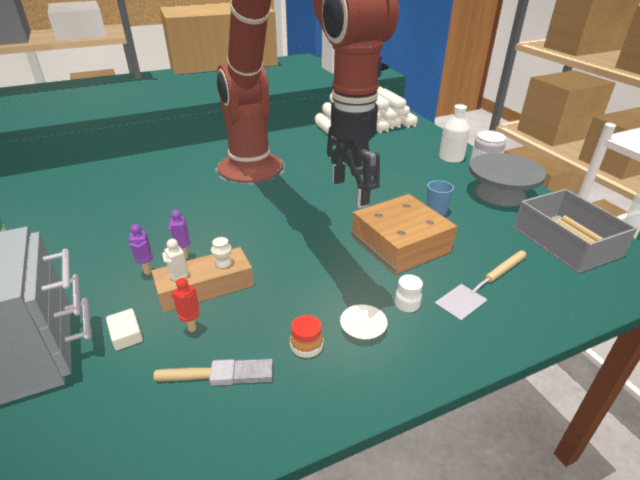

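View pics/side0.png

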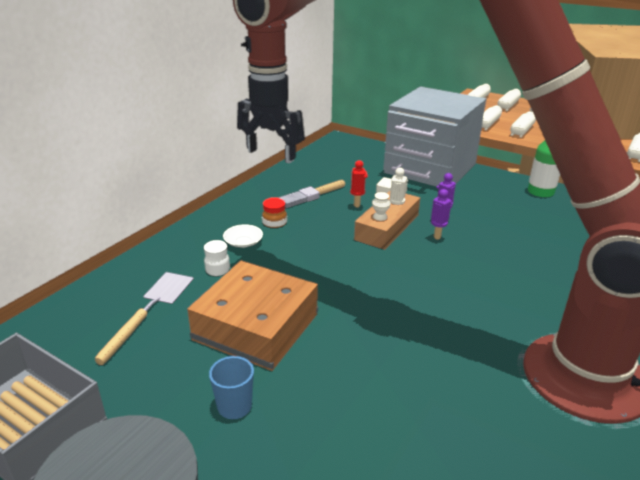

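The white round-headed statuette is at scene (176,260) and side (399,187), with the urn at scene (222,253) and side (381,207). Purple and red look-alikes stand around the rack. The block sockets are at scene (378,216), (407,206), (429,222), (401,233) and side (248,278), (286,290), (222,302), (264,317).

```bash
cat > h.py <<'E'
import numpy as np,cv2
from scipy.spatial.transform import Rotation as R
def Rm(p):
    r=np.array(p['rotation'],float)
    return r if r.shape==(3,3) else R.from_quat(r,scalar_first=True).as_matrix()
def ray(p,uv):
    d=Rm(p)@np.linalg.inv(p['camera_matrix'])@[uv[0],uv[1],1];return np.array(p['position']),d
def atz(p,uv,z):
    o,d=ray(p,uv);return o+d*(z-o[2])/d[2]
def tri(*obs):
    A=0;b=0
    for p,uv in obs:
        o,d=ray(p,uv);d=d/np.linalg.norm(d);M=np.eye(3)-np.outer(d,d);A=A+M;b=b+M@o
    return np.linalg.solve(A,b)
def proj(p,X):
    c=Rm(p).T@(np.array(X)-p['position']);u=p['camera_matrix']@c;return u[:2]/u[2]
def dark(p,uv,r=7):
    g=cv2.cvtColor(p['color'],cv2.COLOR_BGR2GRAY).astype(float);x,y=map(int,uv)
    w=g[y-r:y+r+1,x-r:x+r+1];k=np.clip(np.median(w)*0.75-w,0,None);yy,xx=np.mgrid[y-r:y+r+1,x-r:x+r+1]
    return np.array([(k*xx).sum(),(k*yy).sum()])/k.sum()
E
python3 - <<'E'
import pickle;from h import *
np.set_printoptions(precision=4,suppress=True)
s,d=[pickle.load(open(f'{n}0.pkl','rb')) for n in('scene','side')]
a=[(378,216),(407,206),(429,222),(401,233)];b=[(248,278),(286,290),(222,302),(264,317)]
for q in a: print('sc',dark(s,q),atz(s,dark(s,q),.071))
for q in b: print('sd',dark(d,q),atz(d,dark(d,q),.071))
print('statuette mid',tri((s,(176,260)),(d,(400,188))))
print('urn',tri((s,(222,252.5)),(d,(381.5,207))))
print('head',tri((s,(174,245)),(d,(400,173))))
print('rack corners scene',[atz(s,q,.05) for q in [(160,300),(252,271),(240,252),(150,277)]])
for n,q,w in[('sc',s,(140,225,125,85)),('sd',d,(345,140,130,110))]:
    x,y,ww,h=w;cv2.imwrite(f'pics/{n}c.png',cv2.resize(q['color'][y:y+h,x:x+ww],None,fx=5,fy=5,interpolation=cv2.INTER_CUBIC))
E
```

```text
sc [nan nan] [nan nan nan]
sc [406.6875 205.2188] [0.491  0.2489 0.071 ]
sc [430.2857 221.5238] [0.5751 0.2583 0.071 ]
sc [402.4737 232.3947] [0.5862 0.1751 0.071 ]
sd [246.5689 276.8193] [0.5914 0.1655 0.071 ]
sd [285.3734 288.792 ] [0.5079 0.1557 0.071 ]
sd [220.4783 301.1168] [0.5836 0.2497 0.071 ]
sd [261.3201 314.4491] [0.4999 0.2392 0.071 ]
statuette mid [ 0.4988 -0.3063  0.0868]
urn [ 0.4999 -0.2136  0.077 ]
head [ 0.5019 -0.3042  0.1259]
rack corners scene [array([ 0.5634, -0.3537,  0.05  ]), array([ 0.5523, -0.1669,  0.05  ]), array([ 0.479 , -0.1707,  0.05  ]), array([ 0.4852, -0.3612,  0.05  ])]h.py:20: RuntimeWarning: invalid value encountered in divide
  return np.array([(k*xx).sum(),(k*yy).sum()])/k.sum()
```

View pics/scc.png

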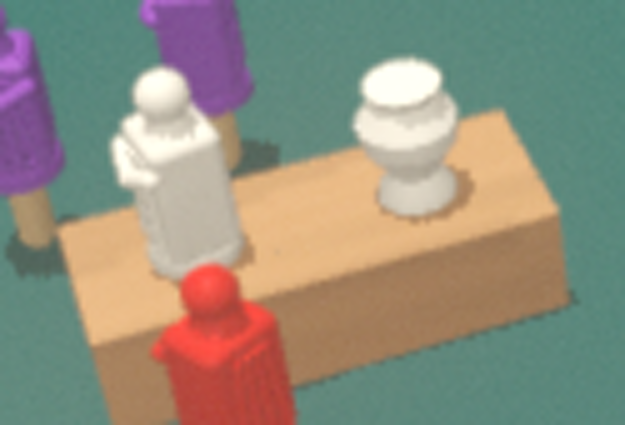

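Call:
apply_moves:
  rows: [-0.306,-0.15,-0.075,0,0,0,0.75,-0.306,-0.15,-0.075,0,0,0,0.75,-0.306,-0.15,-0.075,0,0,0,0.75,-0.306,-0.15,-0.075,0,0,0,0.75,-0.306,-0.15,-0.075,0,0,0,0.75,-0.306,-0.15,-0.075,0,0,0,0.75,-0.306,-0.15,-0.075,0,0,0,0.75,-0.306,-0.15,-0.075,0,0,0,0.75,-0.306,-0.15,-0.075,0,0,0,0.75,-0.306,-0.15,-0.075,0,0,0,0.75,0,0,0,0,0,0,0.75]

```text
t: 1.67
position: [0.495, -0.3164, 0.2824]
tool_rot: [0.003, 0.712, 0.702, -0.003]
wrist_force: [-0.6, -1.5, 0.4]
opening: 0.0638
gripper_force: 0.0
```

```bash
python3 - <<'E'
from plant import robot
import pickle;from h import *
np.set_printoptions(precision=4,suppress=True)
s=robot.read_state();print(s['t'],s['position'],s['tool_rot'],s['opening'],s['wrist_force'])
p=robot.capture('wrist');pickle.dump(p,open('wrist1.pkl','wb'));cv2.imwrite('pics/w1.png',p['color'])
print(p['position'],p['rotation'])
for th in ['statuette','urn','rack']: print(th,[(np.round(d['rect']).tolist(),round(d['confidence'],2)) for d in robot.look_for(p,th)][:4])
for X in [(.501,-.305,.138),(.501,-.305,.114),(.501,-.305,.05),(.5,-.213,.05)]: print(X,proj(p,X))
a,d=[pickle.load(open(f'{n}0.pkl','rb')) for n in('scene','side')]
for n,u,v in[('red',(183,285),(359,164)),('purpA',(136,230),(447,178)),('purpB',(177,215),(442,192)),('purpA2',(136,230),(442,192)),('purpB2',(177,215),(447,178))]: print(n,tri((a,u),(d,v)))
E
```

```text
1.6667 [ 0.495  -0.3164  0.2824] [ 0.003   0.7122  0.702  -0.0035] 0.06383751281216231 [-0.647  -1.4507  0.4079]
[ 0.4958 -0.2398  0.4488] [ 0.1528  0.9882 -0.0076 -0.0013]
statuette [([307.0, 155.0, 46.0, 56.0], 0.78), ([195.0, 216.0, 52.0, 56.0], 0.77), ([152.0, 125.0, 64.0, 51.0], 0.71), ([423.0, 153.0, 65.0, 60.0], 0.68)]
urn [([300.0, 37.0, 52.0, 58.0], 0.95)]
rack [([276.0, 5.0, 89.0, 221.0], 0.85)]
(0.501, -0.305, 0.138) [325.6061 192.0791]
(0.501, -0.305, 0.114) [325.0403 185.8201]
(0.501, -0.305, 0.05) [323.848  172.6314]
(0.5, -0.213, 0.05) [321.571   66.8721]
red [ 0.6169 -0.3115  0.1173]
purpA [ 0.4053 -0.3641  0.1162]
purpB [ 0.3849 -0.2774  0.1201]
purpA2 [ 0.4002 -0.3559  0.0972]
purpB2 [ 0.3902 -0.2859  0.1382]
```

View pics/w1.png

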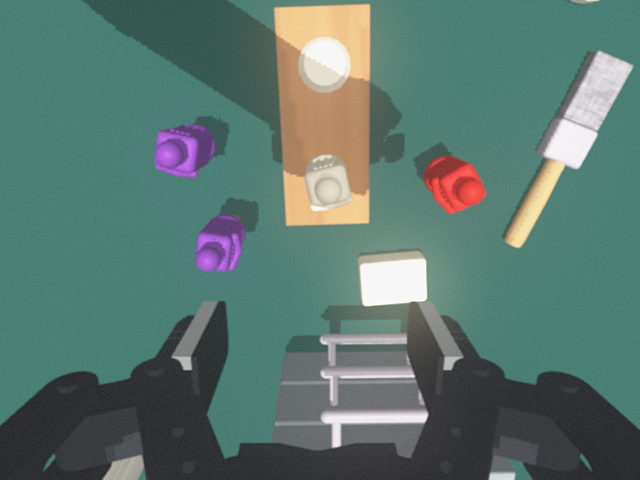

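The wrist picture shows the statuette at about (328,185), the urn at (325,65), the red look-alike at (455,185) and the purple ones at (183,150) and (220,243). I'll crop in to get the statuette's yaw.

```bash
python3 - <<'E'
import pickle;from h import *
p=pickle.load(open('wrist1.pkl','rb'))
c=p['color'][130:230,270:390];c=cv2.convertScaleAbs(cv2.resize(c,None,fx=6,fy=6,interpolation=cv2.INTER_CUBIC),alpha=1.1)
cv2.imwrite('pics/w1c.png',c)
E
```

```text
(no output)
```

View pics/w1c.png

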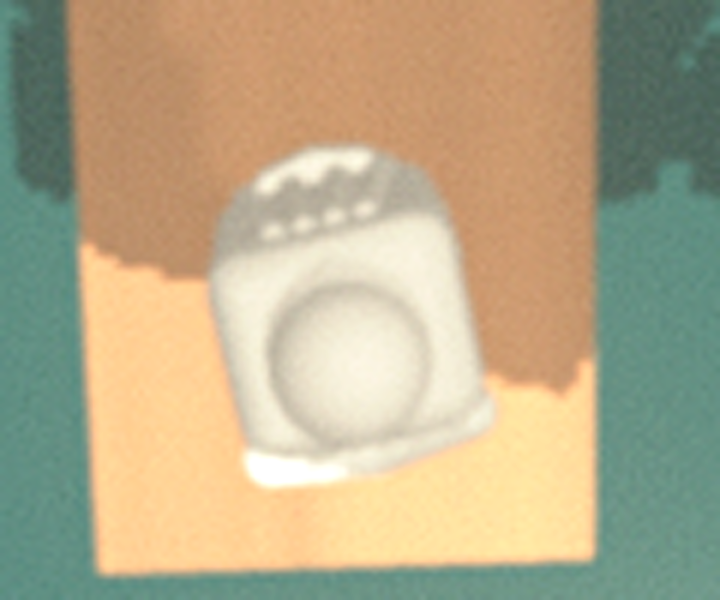

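```bash
python3 - <<'E'
import pickle;from h import *
from plant import robot
np.set_printoptions(precision=4,suppress=True)
p=pickle.load(open('wrist1.pkl','rb'))
f=lambda q,z: atz(p,(270+q[0]/6-.4,130+q[1]/6-.4),z)[:2]
C=[f(q,.114) for q in[(213,262),(447,210),(490,400),(246,448)]]
print(C);ang=lambda v:np.degrees(np.arctan2(v[1],v[0]))
print([ang(C[1]-C[0]),ang(C[2]-C[3]),ang(C[0]-C[3])-90,ang(C[1]-C[2])-90],[np.linalg.norm(C[i]-C[(i+1)%4]) for i in range(4)])
print('head',f((350,364),.125),'centre',np.mean(C,0))
s=robot.read_state();r=R.from_quat(s['tool_rot'],scalar_first=True).as_matrix();print(r,s['position'])
E
```

```text
[array([ 0.4855, -0.2948]), array([ 0.516 , -0.2885]), array([ 0.5218, -0.3137]), array([ 0.4893, -0.3198])]
[np.float64(11.66619695646815), np.float64(10.51968258008004), np.float64(8.681228750953181), np.float64(12.942261020676568)] [np.float64(0.031149605551460728), np.float64(0.02587373582073686), np.float64(0.03304678516473875), np.float64(0.025240327490772527)]
head [ 0.503  -0.3063] centre [ 0.5031 -0.3042]
[[-0.0018  1.      0.0002]
 [ 1.      0.0018  0.0015]
 [ 0.0015  0.0002 -1.    ]] [ 0.5006 -0.3045  0.2802]
```

Call:
apply_moves:
  rows: [-0.012,0.024,0,0,0,0,0.75,0,0,0.05,0,0,-0.0306,0.75,0,0,0.2,0,0,-0.0306,0.75,0,0,0.3,0,0,0,0.75,0,0,0.3,0,0,0,0.75,0,0,0.3,0,0,0,0.75,0,0,0.3,0,0,0,0.75,0,0,0.2,0,0,0,0.75,0,0,0.16,0,0,0,0.75,0,0,0.1,0,0,0,0.75,0,0,0.1,0,0,0,0.75,0,0,0,0,0,0,0.75]

```text
t: 2.87
position: [0.502, -0.3058, 0.0776]
tool_rot: [-0.002, 0.635, 0.772, -0.0]
wrist_force: [-0.2, 0.2, 0.0]
opening: 0.0644
gripper_force: 0.0
```

Call:
apply_moves:
  rows: [0,0,0,0,0,0,0.75,0,0,0,0,0,0,0.75]

```text
t: 3.03
position: [0.5033, -0.3074, 0.0804]
tool_rot: [0.001, 0.636, 0.772, 0.0]
wrist_force: [0.4, 0.4, 1.8]
opening: 0.0639
gripper_force: 0.0
```

Call:
apply_moves:
  rows: [0,0,0,0,0,0,0.4,0,0,0,0,0,0,0.3,0,0,0,0,0,0,0.2,0,0,0,0,0,0,0.1,0,0,0,0,0,0,0.1,0,0,0,0,0,0,0.1,0,0,0,0,0,0,0.1]
  squeeze: 45

```text
t: 3.62
position: [0.5033, -0.3076, 0.0806]
tool_rot: [0.001, 0.636, 0.772, 0.0]
wrist_force: [-0.9, -0.7, 5.7]
opening: 0.0323
gripper_force: 44.9
```

```bash
python3 - <<'E'
from plant import robot
import pickle;from h import *
np.set_printoptions(precision=4,suppress=True)
s=robot.read_state();print(s['position'],s['tool_rot'],s['opening'],s['wrist_force'],s['ft_torque'],s['gripper_force'])
p=robot.capture('wrist');cv2.imwrite('pics/w2.png',p['color'])
E
```

```text
[ 0.5033 -0.3076  0.0806] [0.0012 0.636  0.7717 0.0002] 0.03232698261640062 [-0.9313 -0.7038  5.6726] [ 0.046   0.1291 -0.0013] 44.94426906108856
```

View pics/w2.png

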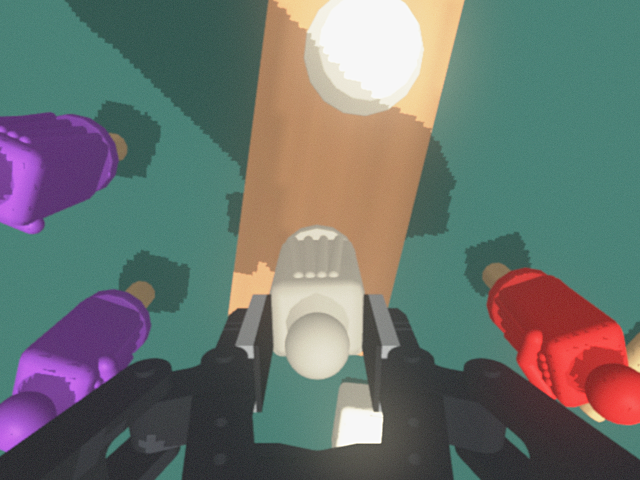

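The grip is good: the pads are flat on the robe and the head is centred between the fingers at (317,345). Next I'll lift.

Call:
apply_moves:
  rows: [0,0,-0.05,0,0,0,0.1,0,0,-0.08,0,0,0,0.1,0,0,-0.1,0,0,0,0.1,0,0,-0.1,0,0,0,0.1,0,0,-0.12,0,0,0,0.1,0,0,-0.15,0,0,0,0.1,0,0,-0.15,0,0,0,0.1,0,0,-0.15,0,0,0,0.1,0,0,-0.15,0,0,0,0.1,0,0,-0.1,0,0,0,0.1,0,0,-0.05,0,0,0,0.1,0,0,0,0,0,0,0.1]

```text
t: 4.67
position: [0.503, -0.3075, 0.2009]
tool_rot: [0.001, 0.636, 0.772, 0.0]
wrist_force: [0.1, -0.4, -1.9]
opening: 0.0322
gripper_force: 45.1
```

Call:
apply_moves:
  rows: [0.12,0.035,-0.03,0,0,0,0.1,0.235,0.068,-0.03,0,0,0,0.1,0.235,0.068,-0.03,0,0,0,0.1,0.235,0.068,-0.03,0,0,0,0.1,0.235,0.068,-0.03,0,0,0,0.1,0.235,0.068,-0.03,0,0,0,0.1,0.235,0.068,0,0,0,0,0.1,0.235,0.068,0,0,0,0,0.1,0.235,0.068,0,0,0,0,0.1]

```text
t: 5.42
position: [0.52, -0.0972, 0.2165]
tool_rot: [-0.001, 0.636, 0.772, -0.0]
wrist_force: [0.1, -0.5, -1.8]
opening: 0.0326
gripper_force: 45.0
```

Call:
apply_moves:
  rows: [0.235,0.068,0,0,0,0,0.1,0.235,0.068,0,0,0,0,0.1,0.235,0.068,0,0,0,0,0.1,0.235,0.068,0,0,0,0,0.1,0.235,0.068,0,0,0,0,0.1,0.235,0.068,0,0,0,0,0.1,0.235,0.068,0,0,0,0,0.1,0.235,0.068,0,0,0,0,0.1,0.12,0.068,0,0,0,0,0.1,0,0,0,0,0,0,0.1,0,0,0,0,0,0,0.1,0,0,0,0,0,0,0.1]

```text
t: 6.42
position: [0.5425, 0.1063, 0.2169]
tool_rot: [0.0, 0.637, 0.771, -0.001]
wrist_force: [-0.4, -0.4, -2.0]
opening: 0.0319
gripper_force: 45.0
```

```bash
python3 - <<'E'
from plant import robot
import pickle;from h import *
np.set_printoptions(precision=4,suppress=True)
s=robot.read_state();print(s['t'],s['position'],s['tool_rot'],s['opening'],s['wrist_force'],s['gripper_force'])
for n in ['wrist','side','scene']:
    p=robot.capture(n);cv2.imwrite(f'pics/{n}3.png',p['color']);pickle.dump(p,open(f'{n}3.pkl','wb'))
    print(n,[(np.round(d['rect']).tolist(),round(d['confidence'],2)) for d in robot.look_for(p,'statuette')][:4])
    for X in [(.495,.244,.072),(.579,.254,.072),(.589,.170,.072),(.504,.160,.072)]: print(proj(p,X))
E
```

```text
6.4167 [0.5425 0.1063 0.2169] [ 0.0001  0.6367  0.7711 -0.0013] 0.03190270171025093 [-0.3614 -0.3998 -2.0211] 45.04214644432068
wrist [([271.0, 221.0, 93.0, 158.0], 0.78)]
[285.9873  -8.3422]
[415.7252   1.9599]
[399.1954 134.7086]
[278.6478 125.7075]
side [([350.0, 160.0, 21.0, 50.0], 0.81), ([272.0, 178.0, 25.0, 59.0], 0.65), ([429.0, 190.0, 23.0, 48.0], 0.58), ([437.0, 172.0, 20.0, 26.0], 0.5)]
[261.8338 316.482 ]
[220.8154 302.7893]
[246.0366 277.9663]
[285.7433 290.2277]
scene [([171.0, 278.0, 28.0, 52.0], 0.97), ([126.0, 224.0, 27.0, 52.0], 0.9), ([361.0, 145.0, 21.0, 56.0], 0.78)]
[405.9647 206.0767]
[429.8114 222.4328]
[401.2774 233.2133]
[377.9598 215.5259]
```

View pics/wrist3.png

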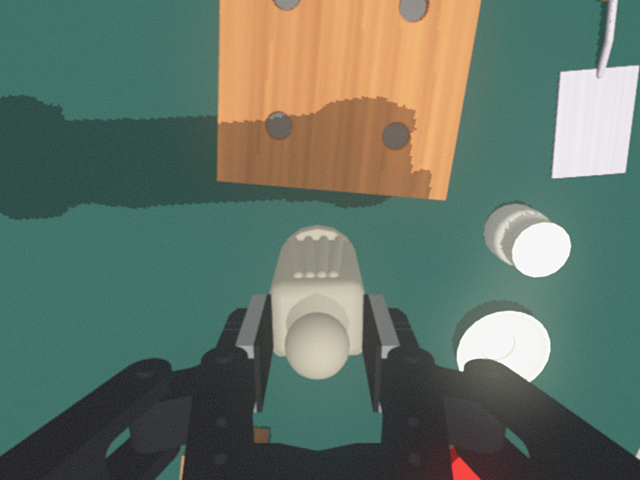

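The wrist picture shows the two near sockets at (279,126) and (396,136) and the two far ones at (286,0) and (413,8). The statuette is held straight, with its head at (317,346).

```bash
python3 - <<'E'
import pickle;from h import *
np.set_printoptions(precision=4,suppress=True)
p=pickle.load(open('wrist3.pkl','rb'))
hsv=cv2.cvtColor(p['color'],cv2.COLOR_BGR2HSV);m=(hsv[...,1]<95).astype(np.uint8);m[:,:225]=0;m[170:]=0;m[:,460:]=0
n,l,st,c=cv2.connectedComponentsWithStats(m)
for i in range(1,n):
    if st[i,4]>60: print(st[i],c[i],atz(p,c[i],.0705))
t=np.array([.5425,.1063,.2169]);r=R.from_quat([.0001,.6367,.7711,-.0013],scalar_first=True).as_matrix()
for z in(.260,.265): 
    h=atz(p,(317,346),z);print('head tool offs',r.T@(h-t))
# foot/pin in side & scene: predicted position of axis points
for k in('side3','scene3'):
    q=pickle.load(open(k+'.pkl','rb'))
    for dz in(-.0706,-.0306,.0174,.0574): print(k,dz,proj(q,t+[0,0,dz]))
a=pickle.load(open('side3.pkl','rb'))['color'][150:270,240:320];b=pickle.load(open('scene3.pkl','rb'))['color'][120:240,330:410]
cv2.imwrite('pics/sc3.png',cv2.resize(np.hstack([a,b]),None,fx=5,fy=5,interpolation=cv2.INTER_CUBIC))
E
```

```text
[274   0  26  10 190] [286.3263   3.6684] [0.4962 0.2374 0.0705]
[399   0  28  22 501] [412.4431   9.1836] [0.5782 0.2498 0.0705]
[267 113  25  26 511] [278.7534 125.1252] [0.5039 0.1603 0.0705]
[383 123  25  26 500] [394.928 135.442] [0.5864 0.1689 0.0705]
[451 123   9  47 220] [456.5273 153.    ] [0.633  0.1652 0.0705]
head tool offs [-0.001  -0.0004 -0.0431]
head tool offs [ 0.0021 -0.0004 -0.0481]
side3 -0.0706 [284.7577 236.9356]
side3 -0.0306 [284.3137 218.3142]
side3 0.0174 [283.7569 194.9616]
side3 0.0574 [283.2716 174.6059]
scene3 -0.0706 [368.1726 200.6944]
scene3 -0.0306 [369.399  184.3201]
scene3 0.0174 [370.9509 163.5996]
scene3 0.0574 [372.3165 145.3673]
```

View pics/sc3.png

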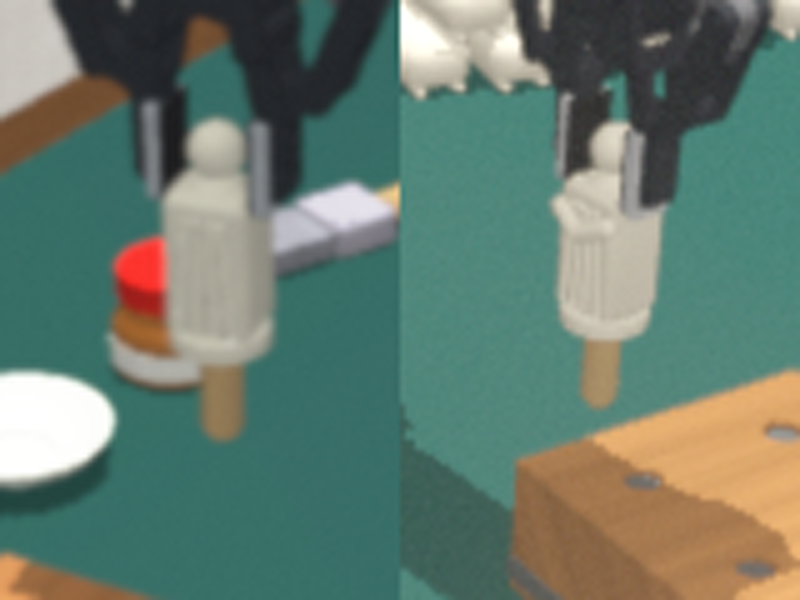

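Call:
apply_moves:
  rows: [0.15,-0.07,0,0,0,0,0.1,0.15,-0.07,0,0,0,0,0.1,0.15,-0.07,0,0,0,0,0.1,0.14,-0.067,0.05,0,0,0,0.1,0,0,0.12,0,0,0,0.1,0,0,0.12,0,0,0,0.1,0,0,0.12,0,0,0,0.1,0,0,0.1,0,0,0,0.1,0,0,0.06,0,0,0,0.1,0,0,0.04,0,0,0,0.1,0,0,0,0,0,0,0.1,0,0,0,0,0,0,0.1]

```text
t: 7.72
position: [0.5047, 0.1608, 0.1567]
tool_rot: [0.0, 0.636, 0.772, 0.0]
wrist_force: [-0.3, 0.3, -2.1]
opening: 0.0324
gripper_force: 45.0
```

```bash
python3 - <<'E'
from plant import robot
import pickle;from h import *
np.set_printoptions(precision=4,suppress=True)
s=robot.read_state();print(s['t'],s['position'],s['tool_rot'],s['opening'],s['wrist_force'])
w=[]
for n,uv in(('side',(286,275)),('scene',(378,210)),('wrist',(340,70))):
    p=robot.capture(n);pickle.dump(p,open(f'{n}4.pkl','wb'))
    t=np.array(s['position']);print(n,[proj(p,t-[0,0,h]) for h in(.0706,.0306)],proj(p,(.504,.160,.072)))
    if n=='wrist':
        m=(cv2.cvtColor(p['color'],cv2.COLOR_BGR2HSV)[...,1]<95).astype(np.uint8);m[225:]=0
        k,l,st,c=cv2.connectedComponentsWithStats(m)
        for i in range(1,k):
            if 300<st[i,4]<3000: print(st[i],atz(p,c[i],.0705))
    u,v=uv;w.append(cv2.resize(p['color'][v-40:v+40,u-40:u+40] if n!='wrist' else p['color'][:240,220:460],(400,400),interpolation=cv2.INTER_CUBIC))
cv2.imwrite('pics/c4.png',cv2.resize(np.hstack(w[:2]),(800,400)))
E
```

```text
7.7167 [0.5047 0.1608 0.1567] [0.0001 0.636  0.7716 0.0002] 0.032442902526137636 [-0.2777  0.3213 -2.0999]
side [array([285.0155, 284.1394]), array([284.5658, 266.0221])] [285.7433 290.2277]
scene [array([378.8858, 210.5145]), array([380.255 , 195.6271])] [377.9598 215.5259]
wrist [array([317.0235, 238.82  ]), array([317.1555, 263.2461])] [315.6136 233.0062]
[312  73  32  33 842] [0.4947 0.2435 0.0705]
[459  87  31  32 796] [0.5773 0.2521 0.0705]
[ 613  151   27   74 1644] [0.6832 0.2212 0.0705]
```

View pics/c4.png

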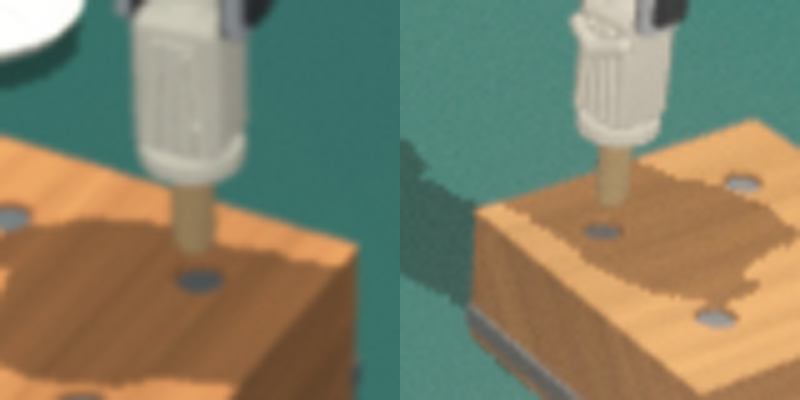

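The views agree to within about 3 mm. The pin is over socket2 and needs about -1 mm in x and -2.5 mm in y. I'll correct that, then feel down slowly.

Call:
apply_moves:
  rows: [-0.023,-0.015,0,0,0,0,0.1,0,0,0.02,0,0,0,0.1,0,0,0.02,0,0,0,0.1,0,0,0.02,0,0,0,0.1,0,0,0.02,0,0,0,0.1,0,0,0.01,0,0,0,0.1,0,0,0.01,0,0,0,0.1,0,0,0.01,0,0,0,0.1,0,0,0.01,0,0,0,0.1,0,0,0.01,0,0,0,0.1,0,0,0.01,0,0,0,0.1,0,0,0,0,0,0,0.1]

```text
t: 8.87
position: [0.5032, 0.1582, 0.1422]
tool_rot: [-0.0, 0.636, 0.772, -0.0]
wrist_force: [0.1, -0.2, -2.6]
opening: 0.0329
gripper_force: 45.1
```

Call:
apply_moves:
  rows: [0,0,0.01,0,0,0,0.1,0,0,0.01,0,0,0,0.1,0,0,0.01,0,0,0,0.1,0,0,0.01,0,0,0,0.1]

```text
t: 9.2
position: [0.5034, 0.1583, 0.1384]
tool_rot: [0.0, 0.636, 0.772, 0.0]
wrist_force: [-0.4, 0.2, 0.7]
opening: 0.0324
gripper_force: 45.5
```

Call:
apply_moves:
  rows: [0,0,0.01,0,0,0,0.1,0,0,0.01,0,0,0,0.1,0,0,0.01,0,0,0,0.1]

```text
t: 9.45
position: [0.5035, 0.1583, 0.1357]
tool_rot: [0.0, 0.636, 0.772, 0.0]
wrist_force: [-0.4, 1.0, 1.2]
opening: 0.0325
gripper_force: 45.5
```

Call:
apply_moves:
  rows: [0,0,0.011,0,0,0,0.1,0,0,0.011,0,0,0,0.1,0,0,0.011,0,0,0,0.1,0,0,0.011,0,0,0,0.1,0,0,0.011,0,0,0,0.1,0,0,0.011,0,0,0,0.1,0,0,0.011,0,0,0,0.1]

```text
t: 10.03
position: [0.5034, 0.1583, 0.1276]
tool_rot: [0.0, 0.636, 0.772, 0.0]
wrist_force: [-0.1, 1.1, 1.3]
opening: 0.0323
gripper_force: 45.5
```

Call:
apply_moves:
  rows: [0,0,0.01,0,0,0,0.1,0,0,0.01,0,0,0,0.1,0,0,0.01,0,0,0,0.1]

```text
t: 10.28
position: [0.5034, 0.1583, 0.1246]
tool_rot: [0.0, 0.636, 0.772, 0.0]
wrist_force: [-1.0, 0.5, 1.4]
opening: 0.0324
gripper_force: 45.5
```

Call:
apply_moves:
  rows: [0,0,0.01,0,0,0,0.1,0,0,0.01,0,0,0,0.1,0,0,0.01,0,0,0,0.1]

```text
t: 10.53
position: [0.5034, 0.1583, 0.1216]
tool_rot: [0.0, 0.636, 0.772, 0.0]
wrist_force: [-0.4, -0.4, 0.5]
opening: 0.0327
gripper_force: 45.5
```

Call:
apply_moves:
  rows: [0,0,0.01,0,0,0,0.1,0,0,0.01,0,0,0,0.1,0,0,0.01,0,0,0,0.1]

```text
t: 10.78
position: [0.5034, 0.1583, 0.1187]
tool_rot: [0.0, 0.636, 0.772, 0.0]
wrist_force: [0.1, 0.4, 1.4]
opening: 0.0324
gripper_force: 45.5
```

Call:
apply_moves:
  rows: [0,0,0.01,0,0,0,0.1,0,0,0.01,0,0,0,0.1,0,0,0.01,0,0,0,0.1]

```text
t: 11.03
position: [0.5034, 0.1583, 0.1156]
tool_rot: [0.0, 0.636, 0.772, 0.0]
wrist_force: [-0.7, -0.4, 1.1]
opening: 0.0324
gripper_force: 45.5
```

Call:
apply_moves:
  rows: [0,0,0.01,0,0,0,0.1,0,0,0.01,0,0,0,0.1,0,0,0.01,0,0,0,0.1]

```text
t: 11.28
position: [0.5034, 0.1583, 0.1126]
tool_rot: [0.0, 0.636, 0.772, 0.0]
wrist_force: [-0.1, -0.3, 1.4]
opening: 0.0324
gripper_force: 45.5
```

Call:
apply_moves:
  rows: [0,0,0.01,0,0,0,0.1,0,0,0.01,0,0,0,0.1,0,0,0.01,0,0,0,0.1]

```text
t: 11.53
position: [0.5034, 0.1583, 0.1096]
tool_rot: [-0.0, 0.636, 0.772, 0.0]
wrist_force: [0.4, -0.1, 1.2]
opening: 0.0325
gripper_force: 45.5
```

Call:
apply_moves:
  rows: [0,0,0.01,0,0,0,0.1,0,0,0.01,0,0,0,0.1,0,0,0.01,0,0,0,0.1,0,0,0.01,0,0,0,0.1]

```text
t: 11.87
position: [0.5034, 0.1583, 0.1056]
tool_rot: [-0.0, 0.636, 0.772, 0.0]
wrist_force: [-1.1, -0.1, 1.2]
opening: 0.0325
gripper_force: 45.5
```

Call:
apply_moves:
  rows: [0,0,0.007,0,0,0,0.1,0,0,0.007,0,0,0,0.1]

```text
t: 12.03
position: [0.5034, 0.1583, 0.1042]
tool_rot: [-0.0, 0.636, 0.772, 0.0]
wrist_force: [-0.5, -0.8, 1.2]
opening: 0.0324
gripper_force: 45.5
```

Call:
apply_moves:
  rows: [0,0,0.007,0,0,0,0.1,0,0,0.007,0,0,0,0.1]

```text
t: 12.2
position: [0.5033, 0.1583, 0.1029]
tool_rot: [-0.0, 0.636, 0.772, 0.0]
wrist_force: [-0.3, 0.8, 1.8]
opening: 0.0321
gripper_force: 45.5
```

Call:
apply_moves:
  rows: [0,0,0.007,0,0,0,0.1,0,0,0,0,0,0,0.1]

```text
t: 12.37
position: [0.5034, 0.1583, 0.1026]
tool_rot: [0.0, 0.636, 0.772, 0.0]
wrist_force: [-0.4, -0.1, 4.7]
opening: 0.0326
gripper_force: 45.7
```

Call:
apply_moves:
  rows: [0,0,0.005,0,0,0,0.1,0,0,0,0,0,0,0.1]

```text
t: 12.53
position: [0.5034, 0.1583, 0.1025]
tool_rot: [0.0, 0.636, 0.772, 0.0]
wrist_force: [-0.8, -0.4, 7.9]
opening: 0.032
gripper_force: 46.1
```

The foot has seated on the block at exactly the predicted height. Next I'll release it and back off.

Call:
apply_moves:
  rows: [0,0,0,0,0,0,0.45,0,0,0,0,0,0,0.6,0,0,0,0,0,0,0.75,0,0,0,0,0,0,0.75,0,0,0,0,0,0,0.75,0,0,0,0,0,0,0.75,0,0,-0.1,0,0,0,0.75,0,0,-0.2,0,0,0,0.75,0,0,-0.25,0,0,0,0.75,0,0,-0.25,0,0,0,0.75,0,0,-0.25,0,0,0,0.75,0,0,-0.25,0,0,0,0.75]

```text
t: 13.53
position: [0.5032, 0.1583, 0.2338]
tool_rot: [0.0, 0.636, 0.772, 0.0]
wrist_force: [0.1, 0.9, -0.4]
opening: 0.0642
gripper_force: 0.0
```

Call:
apply_moves:
  rows: [-0.2,0,0,0,0,0,0.75,-0.2,0,0,0,0,0,0.75,-0.2,0,0,0,0,0,0.75,0,0,0,0,0,0,0.75,0,0,0,0,0,0,0.75]

```text
t: 13.95
position: [0.515, 0.0983, 0.2324]
tool_rot: [0.0, 0.637, 0.771, 0.0]
wrist_force: [-0.1, 1.5, -0.6]
opening: 0.0642
gripper_force: 0.0
```

```bash
python3 - <<'E'
from plant import robot
from h import *
s=robot.read_state();print(s['t'],s['position'],s['opening'],s['wrist_force'],s['gripper_force'])
w=[]
for n,(u,v) in(('side',(286,255)),('scene',(378,200))):
    p=robot.capture(n);w.append(cv2.resize(p['color'][v-50:v+50,u-50:u+50],(400,400),interpolation=cv2.INTER_CUBIC))
cv2.imwrite('pics/c5.png',np.hstack(w))
E
```

```text
13.95 [0.51498469 0.09826719 0.23236303] 0.0642254305890509 [-0.12939512  1.49363134 -0.55990223] 0.0
```

View pics/c5.png

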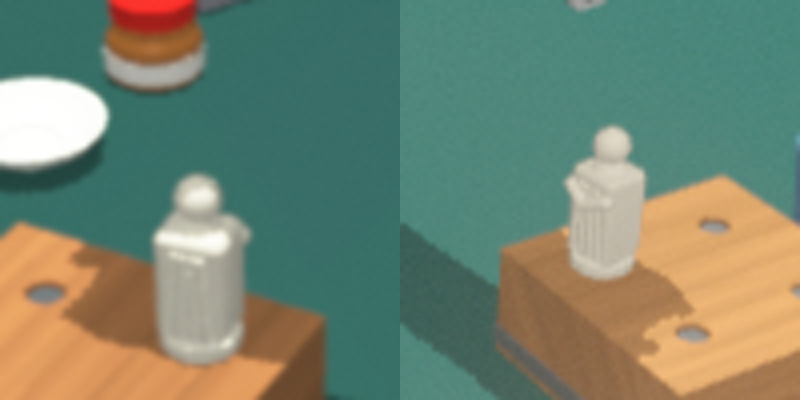

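Both views show the statuette upright, its foot flush on the block at socket2 (side crop (200,350), scene crop (603,270)), and the gripper clear of it.

```bash
python3 -c "
from plant import robot
print(robot.hand_in())"
```

```text
the job is handed in; nothing more can be done
None
```

The statuette stands upright, foot flush on the block, in socket2, which was clear at the first try. It is released with the gripper clear, and the job was handed in at about 14 s; the judge returned no verdict.

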